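# Set the test-force selector and start the hardness test

### The arm

A 6-joint arm with a two-finger parallel gripper is mounted at the origin on the work surface. World frame = base frame: x ahead of the robot, y to its left, z up, the work surface at z = 0. Lengths are in m, angles in rad, forces in N, time in s.
With the tool pointing down it reaches from about 0.275 to 0.875 m from the base axis. Payload 12.5 kg.
Tool frame: the origin (TCP) lies on the centre line of the jaws, within the pads' length; the fingertips stand r.finger_overhang ahead of it and the grasp point (between the pads) lies 3 mm ahead of it (r.finger_overhang is the distance from the TCP to the fingertips, in m); z points along the fingers, y is the line along which they close (so a half turn about z gives the same grasp; the last joint's range is limited). The gripper opens to 85 mm and grips with 20 to 120 N. Pads are 22 mm wide; open, the fingers measure 114 mm over their backs; the gripper's body (76 mm by 85 mm) begins 54 mm behind the grasp point. The pads swing forward as they close: fully open they stand 13 mm farther back than shut.
Start: joints at [-1.349, 0.351, 1.652, -0, 1.139, -0.085], TCP at [0.166, -0.524, 0.253] pointing down, gripper open.
Joint ranges: [-2.75, 2.75], [-0.79, 2.1], [0.01, 2.65], [-1.57, 4.71], [0.07, 3.14], [-2.87, 2.87]. Speed limits (rad/s): [2.22, 2.22, 2.79, 3.14, 3.14, 3.14].

### API

Orientations are given as a unit quaternion [x, y, z, w].
In Python, from cell import r, optics gives the robot as it stands. The module is installed in compiled form; this text tells all that it offers. Calls block until the motion is done:
- r.move_to(position, orientation): joint-space move of the TCP to a pose.
- r.move_linear(position, rot=None, vel=0.15): straight line of the TCP; rot=None keeps the orientation; vel is the mean speed in m/s.
- r.set_joints(angles): joint-space move.
- r.set_gripper(opening, squeeze=None): opening from 0.0 (shut) to 1.0 (fully open); squeeze is the grip in N (None keeps the last); returns when the fingers have stopped.
- r.sleep(seconds).
- r.inverse_kinematics(position, orientation): joint angles nearest the present ones, or None.
- optics.get_image(name): name is "scene" or "side" or "wrist"; returns a dict with "pixels" (400x640x3 uint8, red, green, blue), "depth" (400x640 float32, m along the optical axis (not along the pixel's ray), 0 where there is no reading), "fx", "fy", "cx", "cy" (pixels), "camera_from_world" (4x4, takes a point from world to camera coordinates); the wrist camera has in their place "mount" (4x4, takes a point from camera to tool coordinates, whose origin is the TCP and whose axes are the flange's). Camera axes: x right, y down, z forward; pixel columns grow to the right and rows downward; lengths in m; the calibration is good to about 2 mm. A picture is of the moment at which its call begins: read the wrist's pose just before it.
A pose or a line that the arm cannot do raises r.PlanningError and nothing moves.
- r.hand_in(): hands the job in; it is judged then, once.
Readings, each from a call of its own:
- r.current_t(): time.
- r.current_q(): joint angles.
- r.current_qvel(): joint speeds.
- r.current_effort(): joint torques, N m.
- r.current_tool_pos(): TCP position.
- r.current_ee_rot(): TCP orientation.
- r.current_contact_force(): force on the tool from outside, world axes, zero at the start.
- r.current_torque(): the same for the moment, N m.
- r.current_opening(): opening from 0.0 (shut) to 1.0 (fully open).
- r.current_finger_force(): force on a finger pad.
Only numpy, scipy, OpenCV 4.12 (cv2) and the standard library are available. Lean on these libraries where they do the work, as an engineer would, in place of code of your own. Each camera call takes 0.05 s, during which the arm holds its last target. There are 200 camera calls.

### The job

With the fingertips, push the pointer of the test-force selector round, click by click, until it rests in its sixth position (the round dot is the first; count clockwise from it), then press the black start button fully down and let it come up again. Do not press start before the selector is set, do not pinch or squeeze the selector, and leave the loose things standing about where they are: nothing is to be lifted or pushed aside.

Things in the scene. Friction and masses are not known exactly. Their poses are not given: they have to be found in the camera images.
- unit: Fixed white box of the selector, 200 mm (x) x 280 mm (y), 70 mm high, level top; origin at the centre of its underside. Its top carries the dial (towards its +y end) and two loose things (towards its -y end).
- dial (a point): Centre of the dial, on the unit's top face, 55 mm along the unit's +y; the vertical turning axis passes here. Flat round it, a grey disc and a black ring with 8 white marks 69.5 mm out, 30 degrees apart: a round dot (first position), then 7 short bars. Seen from above the dot lies 105 degrees counter-clockwise from the unit's +x and the bars follow clockwise; the sixth mark is 45 degrees clockwise from +x.
- selector (a joint): Selector angle in rad, growing clockwise seen from above: 0 at the dot, 0.5236 per position, 2.618 at the sixth, 3.665 at the eighth; stops just outside first and eighth. Starts in position 1, 2 or 3. A spring detent holds each position; half-way to the next it snaps over, up to 15 degrees ahead of the finger. Takes a few newtons at 50 mm from the axis.
- pointer (a point): Point inside the black pointer knob, turning with it: 50 mm from the axis, 18 mm above the unit's top; x axis radially outward. The knob is an upright bar 14 mm thick, from 8 mm behind the axis to 62 mm in front, 4 to 32 mm above the unit's top, on a hub of 15 mm radius and 26 mm height. A white line on top marks its outer end.
- start_top (a point): Middle of the top of the start button: a black round cap of 18 mm radius in a steel housing, on a fixed grey box 100 x 100 mm and 50 mm high that stands beside the selector unit, on either side. z is up.
- start (a joint): Travel of the start button in m, 0 when up, 0.006 fully down; a spring brings it back, fully down takes 5 N.
- block: Loose steel hardness reference block, a disc 60 mm across and 15 mm high, lying on the selector unit's top face on the side away from the dial; origin at the centre of its underside. Leave alone.
- mount: Loose black mounted specimen, a cylinder 31 mm across and 22 mm high, on the selector unit's top face beside the block; origin at the centre of its underside. Leave alone.
- anvil: Loose dark steel anvil, 64 mm across and 46 mm high, standing on its flat head on the table, stem up, beyond the unit; origin at the end of the stem, uppermost. Leave alone.
- jar: Loose jar with a white cap, 60 mm across and 85 mm high, standing on the table, beyond the boxes; origin at the centre of its underside. Leave alone.
Not all that is in view belongs to the job. What is meant by the part that bears start_top is not yellow, and is the larger of those in its own colour.

How it is judged:
On the way, in this order (a step that is already met when the one before it is completed fails the run):
1. the selector rests in its sixth position (value of joint selector between 2.528 and 2.708 rad and velocity of joint selector between -0.1 and 0.1 rad/s), for 0.3 s.
2. the start button is pressed down with the selector still in its sixth position (value of joint start above 0.0045 m and value of joint selector between 2.498 and 2.738 rad), for 0.05 s.
At the end, for the whole second after the job is handed in: The selector rests within 5 degrees of its sixth position, the start button, once pressed at least 4.5 mm down, is up again (within 1.5 mm), and the block, mount, anvil and jar are each within 12 mm of where they began (all of step 1 and value of joint start below 0.0015 m and distance of each of block, mount, anvil, jar from where it was at the start of the episode below 0.012 m); the robot touches nothing.
It fails at once if the start button is pressed (more than 3 mm) while the selector is not in its sixth position (value of joint start above 0.003 m and not (value of joint selector between 2.468 and 2.768 rad)).
It fails at once if the selector is pinched or forced (more than 22 N from the fingers) (contact force between the fingers and selector above 22 N).
It fails at once if a loose thing is lifted or shifted by more than 12 mm, or tipped (distance of any of block, mount, anvil, jar from where it was at the start of the episode above 0.012 m).
It also fails if it takes over 64 s, if anything falls off the work surface, if the arm or the gripper's body presses on something with over 40 N, if the wrist force passes 120 N, or if a joint passes its speed limit or range.

## Working session

There is one attempt and no reset: what is moved stays moved. The work goes in short steps, each a Python script; the robot and the scene stay as the last script left them, time stands still between calls to the robot, and variables do not carry over. Pictures are saved under pics/ and viewed, at most 10 in all, crops included, and the job is handed in when it is done.

```bash
mkdir -p pics; ls; python3 - <<'E'
from cell import r, optics
import cv2,numpy as np
for n in ["scene","side"]:
    d=optics.get_image(n); np.savez(f"{n}.npz",**d)
    cv2.imwrite(f"pics/{n}.png",d["pixels"][:,:,::-1])
    print(n,d["fx"],d["cx"],d["cy"],np.round(np.linalg.inv(d["camera_from_world"]),3).tolist())
print(r.finger_overhang,r.current_ee_rot(),r.current_t())
E
```

```text
pics
scene 389.0165527884132 313.46524211164865 197.8356758993707 [[-0.822, 0.363, -0.44, 0.954], [0.57, 0.535, -0.623, 0.485], [0.009, -0.763, -0.647, 0.596], [0.0, 0.0, 0.0, 1.0]]
side 415.97117419352486 324.3238090842642 199.44765434251585 [[-1.0, -0.01, 0.022, 0.559], [-0.024, 0.546, -0.838, 0.818], [-0.004, -0.838, -0.546, 0.641], [0.0, 0.0, 0.0, 1.0]]
0.022 [ 9.88258157e-01  1.52792477e-01 -4.54795449e-05 -5.21315899e-04] 0.1
```

View pics/scene.png

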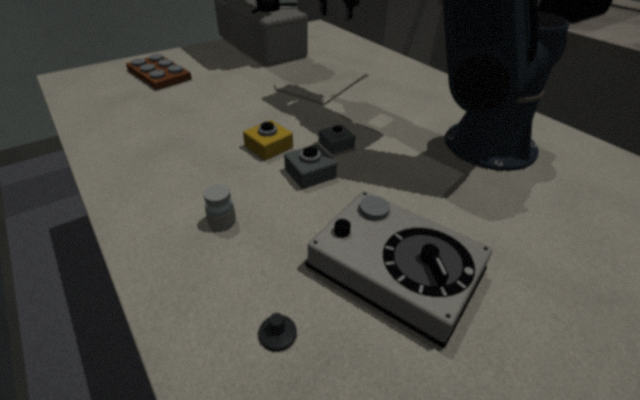

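View pics/side.png

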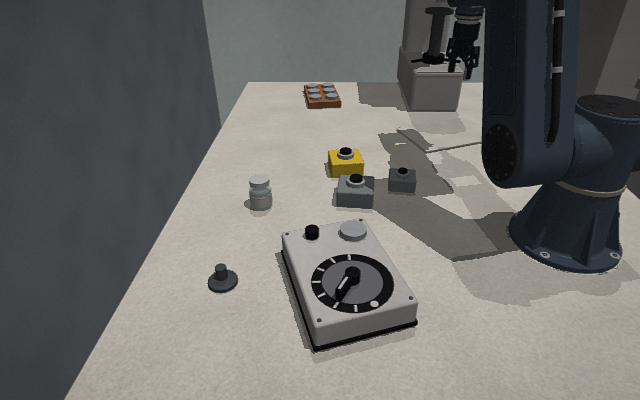

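The scene shows the unit with its dial at side pixel (352,283) and the dot at (375,304). The pointer points to about (338,299). The larger grey start box has its cap at side (356,181); the yellow box and the small grey box are decoys.

```bash
cat > h.py <<'E'
import numpy as np, cv2
def cloud(d,T=None):
    T=np.linalg.inv(d["camera_from_world"]) if T is None else T
    v,u=np.mgrid[:400,:640]; z=d["depth"]
    P=np.stack([(u-d["cx"])/d["fx"]*z,(v-d["cy"])/d["fy"]*z,z],-1)
    W=P@T[:3,:3].T+T[:3,3]; W[z==0]=np.nan
    return W
def ray(d,u,v,h):
    T=np.linalg.inv(d["camera_from_world"]); q=T[:3,:3]@[(u-d["cx"])/d["fx"],(v-d["cy"])/d["fy"],1]
    return T[:3,3]+q*(h-T[2,3])/q[2]
E
python3 - <<'E'
from h import *
np.set_printoptions(precision=4,suppress=True)
for n,seed,cap,dot,dial,tip in [("side",(295,255),(356,181),(375,304),(352,283),(338,299)),("scene",(330,255),(310,151),(468,271),(429,260),(444,280))]:
    d=dict(np.load(n+".npz")); W=cloud(d)
    px=d["pixels"].astype(int)
    for nm,c,lo,hi,R in [("unit",dial,.064,.076,.2),("box",cap,.044,.056,.075)]:
        p0=ray(d,*c,.07)
        m=(W[...,2]>lo)&(W[...,2]<hi)&(np.hypot(W[...,0]-p0[0],W[...,1]-p0[1])<R)
        _,lab=cv2.connectedComponents(m.astype(np.uint8)); k=np.argmax(np.bincount(lab[lab>0])); 
        P=W[lab==k]
        print(n,nm,len(P),cv2.minAreaRect((P[:,:2]*1000).astype(np.float32)),np.median(P[:,2]))
    print("dot",ray(d,*dot,.07),"dial",ray(d,*dial,.07),"tip",ray(d,*tip,.102),"cap",W[cap[1],cap[0]])
    # white line / dot: bright blobs
E
```

```text
side unit 8325 ((538.4733276367188, 179.0878448486328), (199.2653045654297, 279.7649230957031), 18.173917770385742) 0.07073356200325998
side box 513 ((498.3208923339844, -169.75990295410156), (98.35894012451172, 98.44123077392578), 84.64210510253906) 0.0500861162467211
dot [0.4814 0.287  0.07  ] dial [0.5214 0.2345 0.07  ] tip [0.549  0.3066 0.102 ] cap [ 0.4979 -0.1565  0.067 ]
scene unit 11070 ((542.1896362304688, 177.5349884033203), (202.1971893310547, 278.6289978027344), 18.311304092407227) 0.07100682512305612
scene box 739 ((502.6640319824219, -172.74728393554688), (101.27254486083984, 98.9919204711914), 83.85364532470703) 0.05051737806238277
dot [0.4867 0.287  0.07  ] dial [0.5237 0.232  0.07  ] tip [0.5613 0.2893 0.102 ] cap [ 0.5055 -0.167   0.0738]
```

Dial centre is about (0.523, 0.230) with unit yaw 18.2°. The pointer is at about 65° in world, so position 3. The sixth position is at -26.8°. I'll hover and check from near.

```bash
cat >> h.py <<'E'
from scipy.spatial.transform import Rotation as R
D=np.array([0.5228,0.2303]); YAW=np.radians(18.2)
def down(yaw): return (R.from_euler("z",yaw)*R.from_euler("x",np.pi)).as_quat()
def wristT(r): 
    T=np.eye(4); T[:3,:3]=R.from_quat(r.current_ee_rot()).as_matrix(); T[:3,3]=r.current_tool_pos(); return T
def u(a): return np.array([np.cos(a),np.sin(a)])
def fpos(deg,z,off=.018,rad=.050):   # finger centre for the pointer at world angle deg
    a=np.radians(deg); return np.r_[D+rad*u(a)+off*u(a+np.pi/2),z]
def look(r,optics,name):
    T=wristT(r); d=optics.get_image("wrist"); T=T@d["mount"]
    cv2.imwrite(f"pics/{name}.png",d["pixels"][:,:,::-1]); d["camera_from_world"]=np.linalg.inv(T)
    np.savez(name+".npz",**d)
    return d
E
python3 - <<'E'
from cell import r,optics
from h import *
r.set_gripper(0.0,20)
r.move_to(fpos(88,.25),down(np.radians(178)))
d=look(r,optics,"w1"); print(r.current_tool_pos(),r.current_q(),r.current_t(),r.current_opening(),r.current_contact_force())
print(np.linalg.inv(d["camera_from_world"])[:3,3])
E
```

```text
[0.50684568 0.28037882 0.25001565] [ 4.24951558e-01  4.06912953e-01  1.57766848e+00 -8.57676697e-05
  1.15696786e+00 -1.10984119e+00] 3.9833 0.0007274014134127793 [ 0.01890211  1.13976674 -0.01987846]
[0.42310801 0.28307893 0.37030034]
```

View pics/w1.png

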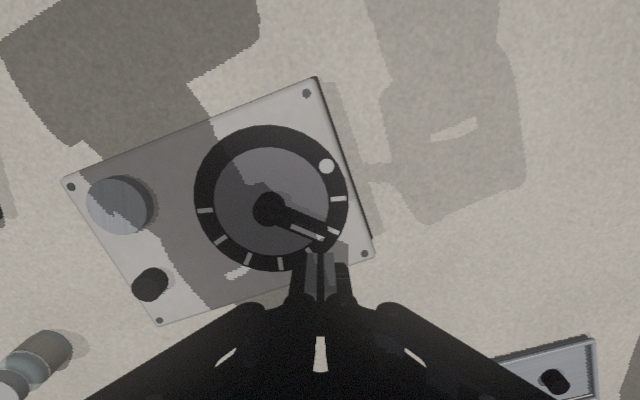

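The wrist view confirms the pointer is on the third mark: dot at (326,166), second bar (338,199), third bar (333,232), ring centre about (271,198). I'll descend behind the pointer and push.

```bash
python3 - <<'E'
from cell import r,optics
from h import *
d=dict(np.load("w1.npz")); print("ring centre",ray(d,271,198,.07),"dot",ray(d,326,166,.07))
th=63.2
r.move_to(fpos(th+25,.14),down(np.radians(th+25+90)))
r.move_linear(fpos(th+25,.104),vel=.06)
print("down",np.round(r.current_contact_force(),2))
for a in np.arange(th+21,-26.8+20-.1,-3):
    r.move_linear(fpos(a,.104),rot=down(np.radians(a+90)),vel=.03)
    f=np.array(r.current_contact_force()); print(round(a,1),np.round(f,1))
    if np.linalg.norm(f)>15: print("stop");break
print(r.current_t())
look(r,optics,"w2")
E
```

```text
ring centre [0.5184999  0.22966219 0.07      ] dot [0.48723023 0.28708727 0.07      ]
down [1.42 0.21 0.24]
84.2 [0.3 0.6 0.1]
81.2 [-0.6  0.2 -0.2]
78.2 [-0.4  0.4  0.1]
75.2 [ 0.6  0.4 -1.5]
72.2 [-0.6 -0.2  0.2]
69.2 [-0.   0.3 -0.5]
66.2 [-0.2 -1.1  0. ]
63.2 [-0.5  0.9 -0. ]
60.2 [-1.3  0.9  0.1]
57.2 [-0.6  0.1 -0.4]
54.2 [-1.   0.9 -0.6]
51.2 [-0.4  1.2  0.4]
48.2 [ 0.4  0.1 -0. ]
45.2 [ 0.2  0.5 -0.6]
42.2 [ 0.1 -0.9  0.4]
39.2 [-0.6 -0.3 -0.2]
36.2 [ 0.3 -0.2  0.4]
33.2 [0.5 0.2 0.1]
30.2 [-1.4  1.6  0.2]
27.2 [ 0.2  1.6 -0.2]
24.2 [-0.5  2.2  0.1]
21.2 [ 0.7 -0.  -0.2]
18.2 [-0.1 -0.7  0.1]
15.2 [-0.4  0.7 -0.1]
12.2 [ 0.2  1.  -0.5]
9.2 [-0.1  0.6  0. ]
6.2 [ 0.3 -0.5  0. ]
3.2 [ 0.3  0.6 -0.1]
0.2 [-0.1  0.8 -0.5]
-2.8 [-0.1  1.3 -0.2]
-5.8 [ 0.4 -0.1 -0.5]
13.025
```

View pics/w2.png

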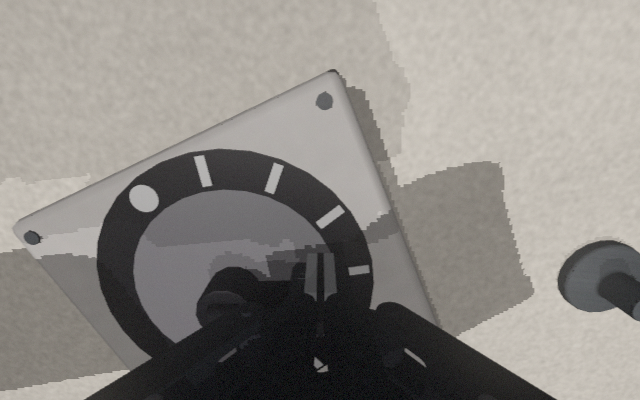

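The finger is beside the bar, which hides the pointer tip, and the pointer seems to be near the fifth mark (359,270). I'll push on by small steps and check with the side camera.

```bash
python3 - <<'E'
from cell import r,optics
from h import *
for a in np.arange(-8.8,-22,-2):
    r.move_linear(fpos(a,.104),rot=down(np.radians(a+90)),vel=.03)
    f=np.array(r.current_contact_force()); print(round(a,1),np.round(f,1))
    if np.linalg.norm(f)>15: print("stop");break
r.move_linear(fpos(10,.104),vel=.1)
r.move_linear(fpos(10,.24),vel=.15)
look(r,optics,"w3")
print(r.current_t())
E
```

```text
-8.8 [-0.2  0.6 -0. ]
-10.8 [ 0.4 -0.8 -0.1]
-12.8 [-0.3  0.   0. ]
-14.8 [ 0.7  0.2 -0.1]
-16.8 [-0.3  0.3 -0.4]
-18.8 [ 0.3 -0.  -0.2]
-20.8 [ 0.   0.4 -0.2]
16.3667
```

View pics/w3.png

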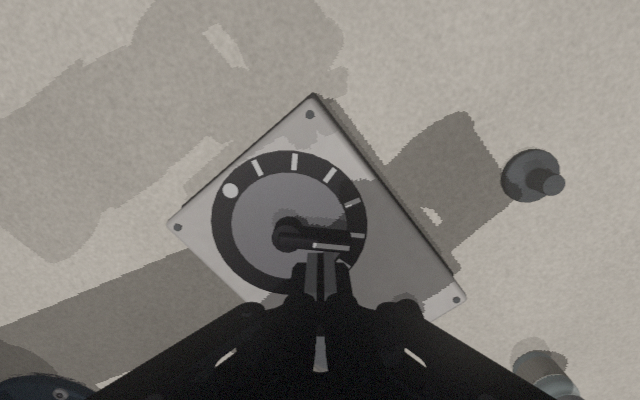

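The pointer's white line runs from (313,245) to (350,247), towards the sixth mark (358,235), allowing for the parallax of its height. Next I'll check the angle numerically and measure the cap.

```bash
python3 - <<'E'
from cell import r,optics
from h import *
d=dict(np.load("w3.npz"))
a=ray(d,313,245,.102);b=ray(d,350,247,.102);m=ray(d,358,235,.07);print(a,b,m)
c=ray(d,289,222,.07)
for p in(b,a,m): print(np.degrees(np.arctan2(*(p[:2]-D)[::-1])),np.degrees(np.arctan2(*(p[:2]-c[:2])[::-1])))
print("line dir",np.degrees(np.arctan2(*(b-a)[1::-1])))
# hover over the start box, camera seeing it
B=np.array([.500,-.171])
r.move_linear(np.r_[r.current_tool_pos()[:2],.25],vel=.2)
r.move_to(np.r_[B,.22],down(np.radians(70)))
d=look(r,optics,"w4"); print(r.current_tool_pos(),r.current_t())
W=cloud(d); m=(W[...,2]>.044)&(W[...,2]<.056)&(np.hypot(W[...,0]-B[0],W[...,1]-B[1])<.09)
print(cv2.minAreaRect((W[m][:,:2]*1000).astype(np.float32)))
m=(W[...,2]>.058)&(W[...,2]<.1)&(np.hypot(W[...,0]-B[0],W[...,1]-B[1])<.04); P=W[m]
print(len(P),P.mean(0),np.percentile(P[:,2],[5,25,50,75,95]),P.min(0),P.max(0))
E
```

```text
[0.54752163 0.21726415 0.102     ] [0.57897949 0.20313797 0.102     ] [0.58856436 0.19676553 0.07      ]
-25.80314425466222 -32.093209220531534
-27.802918839571483 -42.23883079234672
-27.01788295005151 -32.33626696925074
line dir -24.182512389897465
[ 0.50041372 -0.17025626  0.22002017] 18.2667
((501.9281921386719, -173.42617797851562), (99.05517578125, 100.05536651611328), 84.66670989990234)
2179 [ 0.50279931 -0.17134346  0.06643296] [0.0604639  0.06148095 0.06764525 0.07140278 0.07230058] [ 0.47666457 -0.19901899  0.05811905] [ 0.52773814 -0.14802514  0.07361425]
```

View pics/w4.png

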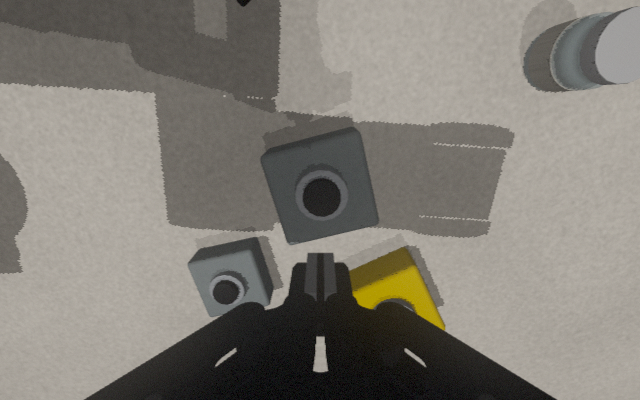

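The cap is at (322,194) in the larger grey box, with its top at z of about 0.072. The selector reads about -26°, which is the sixth position. Pressing now.

```bash
python3 - <<'E'
from cell import r,optics
from h import *
d=dict(np.load("w4.npz")); c=ray(d,322,194,.072); print(c)
xy=np.array([c[0]*.5+.502*.5,c[1]*.5-.172*.5])
r.move_linear(np.r_[xy,.11],vel=.1); f0=r.current_contact_force()[2]
for z in np.arange(.099,.080,-.001):
    r.move_linear(np.r_[xy,z],vel=.02)
    f=np.mean([r.current_contact_force()[2] for _ in range(5)])-f0; print(round(z,3),round(r.current_tool_pos()[2],4),round(f,1))
    if abs(f)>11: break
r.sleep(.2); print(r.current_contact_force())
r.move_linear(np.r_[xy,.2],vel=.1); r.sleep(.5)
look(r,optics,"w5"); 
s=optics.get_image("side"); cv2.imwrite("pics/end.png",cv2.resize(s["pixels"][140:360,190:450,::-1],None,fx=2.5,fy=2.5))
print(r.current_t(),r.current_contact_force())
E
```

```text
[ 0.50375833 -0.16929569  0.072     ]
0.099 0.099 0.2
0.098 0.098 0.0
0.097 0.0969 -0.4
0.096 0.0959 0.3
0.095 0.0949 -0.5
0.094 0.0941 1.3
0.093 0.093 1.4
0.092 0.092 2.0
0.091 0.091 2.9
0.09 0.09 4.1
0.089 0.089 4.2
0.088 0.0881 4.9
0.087 0.0878 16.6
[-3.43792418  1.44642885 16.66318494]
25.3 [ 0.33314293  0.33056879 -0.14688311]
```

View pics/end.png

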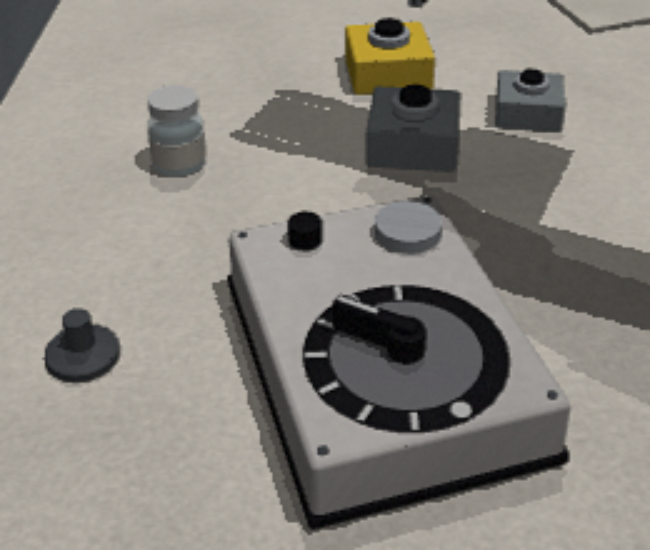

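The pointer lies on the sixth mark (322,322), the button is up, and the loose things stand where they were.

```bash
python3 -c "
from cell import r
print(r.hand_in())"
```

```text
the job is handed in; nothing more can be done
None
```

The job is handed in: the selector is in its sixth position, start was pressed fully down and released, and the loose things look undisturbed. The hand-in gave no verdict.

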